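Zero the test dial and close the fixture cover

ROBOT

A 7-joint arm with a two-finger parallel gripper is mounted at the origin on the work surface. World frame = base frame: x ahead of the robot, y to its left, z up, the work surface at z = 0. Lengths are in m, angles in degrees, forces in N, time in s.
With the tool pointing down it reaches from about 0.4 to 0.85 m from the base axis. Payload 10.4 kg.
Tool frame: the origin (TCP) lies between the finger pads; the fingertips stand 8 mm ahead of it and the grasp point (between the pads) lies 11 mm behind it; z points along the fingers, y is the line along which they close (so a half turn about z gives the same grasp; the last joint's range is limited). The gripper opens to 85 mm and grips with 20 to 120 N. Pads are 22 mm wide; open, the fingers measure 114 mm over their backs; the gripper's body (76 mm by 85 mm) begins 54 mm behind the grasp point. The pads swing forward as they close: fully open they stand 13 mm farther back than shut.
Start: joints at [67.059, 19.034, -3.707, 83.658, 1.238, 77.344, -5.071], TCP at [0.231, -0.581, 0.239] pointing down, gripper open.
Joint ranges: [-148.97, 148.97], [-28.65, 121.19], [-84.17, 76.75], [9.2, 138.47], [-72.65, 252.65], [3.7, 117.97], [-149.18, 149.18]. Speed limits (degrees/s): [127.2, 127.2, 159.86, 159.86, 180, 180, 180].

INTERFACE

Orientations are given as [roll, pitch, yaw] about the fixed x, y, z axes, in that order (R = Rz(yaw) Ry(pitch) Rx(roll)).
In Python, from bench import manip, optics gives the robot as it stands. The module is installed in compiled form; this text tells all that it offers.
- The arm moves only by the tool apply_moves, never from a script. Its argument "steps" is a list of rows, each a list of 2 entries, a list of its own where there are three numbers: the shift along the tool's x, y, z scaled (see below), then the turn, a rotation vector about the tool's x, y, z scaled (see below). In form: [[[x, y, z], [wx, wy, wz]], ...]. A call has exactly 5 rows; each row is the pose to reach, as a shift and turn from the pose commanded when the call began, along the tool's axes at that moment, turning the shorter way round; what a row does not reach only later rows make up. The controller multiplies each number of a shift by 300 mm and each number of a turn by 360 degrees. A row lasts 1/12 s, in which the tool goes at most 41.7 mm and 7.16 degrees, less where a joint would pass 70% of its speed; a pose out of reach is approached as far as the arm can. A call with a number of a shift or a turn outside -1 to 1 is refused whole. A call with a gripper value outside its range is refused whole. "gripper" is the finger opening in mm, from 0 to 85.4, set as the call begins (left out, the last holds). The fingers move at their own pace and stop on an object; "grip_force" is the grip in N (left out, the last holds). Time passes only in rows, so rows that repeat a pose let the fingers close, or fill a call up. It gives the time, the measured TCP pose, the force, the opening and the grip force at its end, in the units of the state.
- manip.observe(): the state, without advancing time (a new reading comes with each control period).
- optics.get_image(name): name is "scene" or "top" or "wrist"; returns a dict with "image" (480x640x3 uint8, red, green, blue), "fovy" (degrees; the focal length in pixels is half the picture's height over the tangent of half this angle, whatever the lens; pixels are square), "cx", "cy" (the principal point, pixels), "dist_coeffs" ([k1, k2, p1, p2, k3] as OpenCV has them; the pictures are not rectified), "camera_from_world" (4x4, takes a point from world to camera coordinates). Camera axes: x right, y down, z forward; pixel columns grow to the right and rows downward; lengths in m; the calibration is good to about 2 mm. A picture is of the moment at which its call begins. There is no depth.
- manip.sign_off(): hands the job in; it is judged then, once.
Trained networks look in a picture, given as the dict that the camera call returned (one of the last four; its "shot" number tells which), for a name from the list of things; names that differ only in an ending like _2 or _b are one class to them, and where a whole thing is asked for, a point or a joint stands for the part that bears it (a point fixed in the world has none). Each returns a list of dicts, best first, with "conf" (0 to 1); they miss things now and then, are a little off and sometimes report something else, mostly with a low value. They report only what shows in the picture. A call takes as long as a camera call.
- optics.look_for(thing, picture): "bbox" ([left, top, width, height] as shares, 0 to 1, of the picture: columns of its width, rows of its height, round what is visible of it).
- optics.masks_of(thing, picture): "mask" (480x640 bool, what is visible of it) and "bbox" ([left, top, width, height] as shares, 0 to 1, of the picture: columns of its width, rows of its height, round what is visible of it).
The state is a dict: "time_s": time; "joints": joint angles; "qvel": joint speeds; "tau": joint torques, N m; "position": TCP position; "tcp_rot": TCP orientation; "force": force on the tool from outside, world axes, zero at the start; "moment": the same for the moment, N m; "finger_gap": finger opening in m; "gripper_force": force on a finger pad.
Only numpy, scipy, OpenCV 4.12 (cv2) and the standard library are available. Lean on these libraries where they do the work, as an engineer would, in place of code of your own. Each camera call takes 0.05 s, during which the arm holds its last target. There are 200 camera calls.

TASK

The board test is over: on the sloping control box, turn the big black dial back until its pointer stands on the long zero mark of the scale. Only then lower the fixture's hinged cover gently, without letting it slam, until it is fully closed on its base. Leave the other things on the bench where they are.

Things in the scene. Friction and masses are not known exactly. Their poses are not given: they have to be found in the camera images.
- control_box: Fixed grey wedge-shaped control box, left or right of the fixture, 190 mm deep (x), 186 wide (y). Origin under its middle, x points away from the robot. Its top panel slopes down towards -x by 0.30 rad (normal -0.296, 0, 0.955 in the box frame) and is 85 mm high at the dial axis, above the origin. A flat aluminium scale disc, 140 mm across, surrounds the dial.
- dial (a joint): Dial angle (rad): 0 with the pointer on the zero mark, growing clockwise seen from above the panel; stops at -0.35 (it can overshoot zero) and 4.7. Starts between 2.6 and 3.8, so it is turned back counter-clockwise, mostly with regrasps. About 0.1 N m of friction; it stays where it is left.
- dial_grip (a point): On the dial's axis, 36 mm above the panel, 22 above the skirt, 8 below the top of the grip bar. Black dial: round skirt 80 mm across, on it a bar to grip 64 mm long, 18 wide, 30 high. x points along the bar to the pointer (narrow fin with a white line, tip 52 mm from the axis), z out of the panel; the frame turns with the dial.
- zero_mark (a point): Middle of the long thick black zero mark (22 x 7 mm) on the scale, at the panel's upper side (away from the robot), 57 mm from the dial's axis. The other marks are thin, 8 mm long, every 30 degrees clockwise from zero.
- fixture: Fixed board test fixture: open aluminium box 160 mm deep (x), 200 wide (y), 60 high, with a circuit board inside. Origin under its middle, x points away from the robot. The cover's hinge axis runs along y through (0.08, 0, 0.06) m in this frame, on the far rim.
- cover (a joint): Cover angle (rad): 0 closed flat on the box, pi/2 upright. Starts between 1.35 and 1.7, opens to 1.75. The hinge is stiff (about 0.42 N m): the cover stays at any angle and must be pushed all the way down, with 1 to 4 N near its free edge, to a firm stop at 0.
- cover_edge (a point): Middle of the cover's free edge on its outer face (on top when closed). The cover is a grey plate reaching 160 mm from the hinge axis, 200 wide, 12 thick, its inner face in the hinge axis; a tab 60 mm wide, 8 thick sticks out 13 mm beyond the edge. Upright, its outer face looks away from the robot and is free to push on.
- screwdriver: loose screwdriver with a yellow handle, 170 mm, lying between the control box and the fixture; bystander, origin under its middle
- brush: loose wooden brush, 160 mm, lying at the right; bystander, origin under its middle
- hard_drive: loose opened hard drive, 147 x 102 x 26 mm, lying flat at the back; bystander, origin under its middle
- fan: loose black cooling fan standing upright at the back, 40 x 120 x 120 mm; bystander, origin under its middle
- board_holder: loose blue clamp for circuit boards, 120 x 80 x 26 mm, at the left; bystander, origin under its middle
- flux_jar: loose small white-capped jar, 60 mm wide, 70 mm high, at the back; bystander, origin under its middle
- wrench: loose steel wrench, 150 mm, at the right; bystander, origin under its middle

How it is judged (in metres and radians):
On the way, in this order (a step that is already met when the one before it is completed fails the run):
1. the dial's pointer is on the zero mark while the cover is still open (value of joint dial between -0.07 and 0.07 rad and value of joint cover above 0.9 rad), for 0.2 s.
2. the cover is fully closed (value of joint cover below 0.04 rad), for 0.2 s.
At the end, for the whole second after the job is handed in: The dial's pointer rests within 0.07 rad (4 degrees) of the zero mark and the cover is closed to within 0.04 rad (6 mm at its free edge) (value of joint dial between -0.07 and 0.07 rad and value of joint cover below 0.04 rad and velocity of joint dial between -0.05 and 0.05 rad/s); the robot touches nothing.
It fails at once if the cover is lowered more than half-way (below 0.9 rad) while the dial is off zero by more than 0.09 rad (value of joint cover below 0.9 rad and (value of joint dial above 0.09 rad or value of joint dial below -0.09 rad)).
It fails at once if the cover slams (falls or is driven faster than 2.5 rad/s) (velocity of joint cover below -2.5 rad/s).
It fails at once if a bystander is moved by more than 30 mm (distance of any of screwdriver, brush, hard_drive, fan, board_holder, flux_jar, wrench from where it was at the start of the episode above 0.03 m).
It also fails if it takes over 72 s, if anything falls off the work surface, if the arm or the gripper's body presses on something with over 40 N, if the wrist force passes 120 N, or if a joint passes its speed limit or range.

## Working session

There is one attempt and no reset: what is moved stays moved. The work goes in short steps, Python scripts to look and compute and a tool call to move; the robot and the scene stay as the last step left them, time stands still between calls to the robot, and variables do not carry over. Pictures are saved under pics/ and viewed, at most 10 in all, crops included, and the job is handed in when it is done.

Besides the shell and the picture viewer there is one more tool, called in YAML: its name, and indented under it one key for each argument. apply_moves: Moves the arm, as the interface text tells. Its arguments: {"type":"object","properties":{"steps":{"type":"array"},"gripper":{"type":"number"},"grip_force":{"type":"number"}},"required":["steps"]}

```bash
mkdir -p pics; cat > h.py <<'E'
import numpy as np, cv2
from bench import manip, optics
from scipy.spatial.transform import Rotation as R
def K(p):
    f=240/np.tan(np.radians(p["fovy"])/2); return np.array([[f,0,p["cx"]],[0,f,p["cy"]],[0,0,1.]])
def proj(p,X):
    T=np.array(p["camera_from_world"]); return cv2.projectPoints(np.atleast_2d(np.array(X,float)),cv2.Rodrigues(T[:3,:3])[0],T[:3,3],K(p),np.array(p["dist_coeffs"],float))[0][:,0]
def ray(p,uv):
    T=np.array(p["camera_from_world"]); u=cv2.undistortPoints(np.array(uv,float).reshape(-1,1,2),K(p),np.array(p["dist_coeffs"],float))[:,0]
    d=np.c_[u,np.ones(len(u))]@T[:3,:3]; return -T[:3,:3].T@T[:3,3], d/np.linalg.norm(d,axis=1)[:,None]
def onz(p,uv,z):
    c,d=ray(p,uv); return c+d*((z-c[2])/d[:,2])[:,None]
def save(p,n,crop=None,s=1):
    im=p["image"][:,:,::-1]
    if crop: im=im[crop[1]:crop[3],crop[0]:crop[2]]
    cv2.imwrite("pics/"+n,cv2.resize(im,None,fx=s,fy=s,interpolation=cv2.INTER_CUBIC))
def rel(P,Rt,st):
    "shift, turn units from measured state to world pose"
    R0=rot(st); return np.round(R0.T@(np.array(P)-st["position"])/.3,4), np.round((R.from_matrix(R0.T@Rt)).as_rotvec(degrees=True)/360,4)
def rot(st):
    return R.from_euler("xyz",st["tcp_rot"],degrees=True).as_matrix()
E
python3 - <<'E'
from h import *
s=manip.observe(); print(s)
ims=[]
for n in ["scene","top"]:
    p=optics.get_image(n); save(p,n+"0.png"); 
    print(n,p["fovy"],np.round(p["camera_from_world"],3).tolist())
    for t in ["control_box","dial","fixture","cover","zero_mark","dial_grip","cover_edge"]:
        try: r=optics.look_for(t,p); print(t,[(round(x["conf"],2),(np.array(x["bbox"])*[640,480,640,480]).round().tolist()) for x in r[:2]])
        except Exception as e: print(t,e)
E
```

```text
{'time_s': 0.0, 'joints': array([67.05867472, 19.07292369, -3.7072358 , 83.70475655,  1.23747798,
       77.3435848 , -5.07103586]), 'qvel': array([ 0.0536475 ,  0.04861802,  0.05516064, -0.02727832,  0.04197823,
        0.13232165, -0.01817394]), 'tau': array([-2.37260574e-04, -6.25443220e+01,  4.93917125e-02, -3.91605878e+01,
        1.63401203e-02,  1.00909025e-02,  2.49301456e-05]), 'position': array([ 0.23041534, -0.58059226,  0.23851599]), 'tcp_rot': array([-1.79918658e+02,  3.55888514e-03,  2.16474286e+01]), 'force': array([-0.48705928,  0.32668085,  0.01519806]), 'moment': array([0.00943415, 0.03081828, 0.03892423]), 'gripper_force': 0.0, 'finger_gap': 0.08520817527482573}
scene 51.821547010580694 [[0.775, 0.632, -0.016, -0.473], [0.512, -0.641, -0.572, -0.282], [-0.372, 0.435, -0.82, 1.603], [0.0, 0.0, 0.0, 1.0]]
control_box [(0.85, [295.0, 154.0, 84.0, 72.0]), (0.59, [225.0, 246.0, 75.0, 90.0])]
dial [(0.67, [322.0, 161.0, 29.0, 22.0])]
fixture [(0.93, [193.0, 248.0, 106.0, 98.0]), (0.28, [100.0, 335.0, 50.0, 42.0])]
cover [(0.83, [224.0, 248.0, 74.0, 87.0])]
zero_mark [(0.89, [298.0, 150.0, 85.0, 78.0])]
dial_grip [(0.58, [322.0, 157.0, 31.0, 25.0])]
cover_edge [(0.85, [226.0, 244.0, 72.0, 93.0]), (0.25, [371.0, 117.0, 43.0, 29.0])]
top 43.657542333556336 [[-0.009, -1.0, -0.003, 0.023], [-0.976, 0.009, -0.217, 0.632], [0.217, 0.001, -0.976, 1.582], [0.0, 0.0, 0.0, 1.0]]
control_box [(0.97, [216.0, 250.0, 81.0, 83.0])]
dial [(0.66, [242.0, 275.0, 28.0, 32.0])]
fixture [(0.79, [380.0, 225.0, 83.0, 84.0])]
cover [(0.86, [384.0, 229.0, 85.0, 21.0])]
zero_mark [(0.63, [217.0, 253.0, 74.0, 80.0])]
dial_grip [(0.57, [243.0, 276.0, 27.0, 32.0])]
cover_edge [(0.78, [384.0, 227.0, 84.0, 23.0])]
```

```bash
python3 - <<'E'
import cv2,numpy as np
a=cv2.imread("pics/top0.png")[190:390,180:500]; b=cv2.imread("pics/scene0.png")[90:390,80:480]
a=cv2.resize(a,(800,500),interpolation=cv2.INTER_CUBIC);b=cv2.resize(b,(800,600))
cv2.imwrite("pics/a.png",a);cv2.imwrite("pics/b.png",b)
from h import *
p=optics.get_image("top")
for t,z in [("control_box",.08),("fixture",.06)]:
    m=optics.masks_of(t,p)[0]["mask"]; v,u=np.nonzero(m); 
    r=cv2.minAreaRect(np.c_[u,v].astype(np.float32)); print(t,r,onz(p,cv2.boxPoints(r),z).round(3).tolist())
E
```

```text
control_box ((254.93988037109375, 289.7907409667969), (74.24276733398438, 71.21343231201172), 80.31121826171875) [[0.6, 0.33, 0.08], [0.632, 0.139, 0.08], [0.431, 0.104, 0.08], [0.402, 0.29, 0.08]]
fixture ((419.4151916503906, 268.28167724609375), (87.90040588378906, 80.90831756591797), 2.726311206817627) [[0.469, -0.104, 0.06], [0.695, -0.121, 0.06], [0.681, -0.365, 0.06], [0.455, -0.342, 0.06]]
```

View pics/a.png

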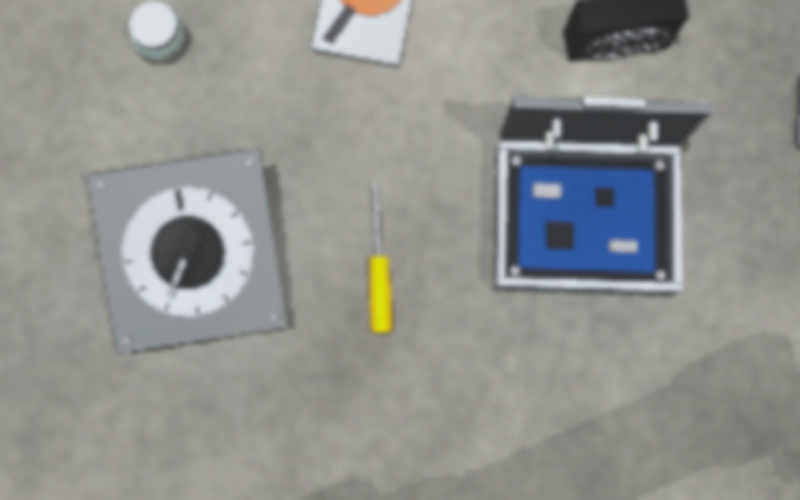

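View pics/b.png

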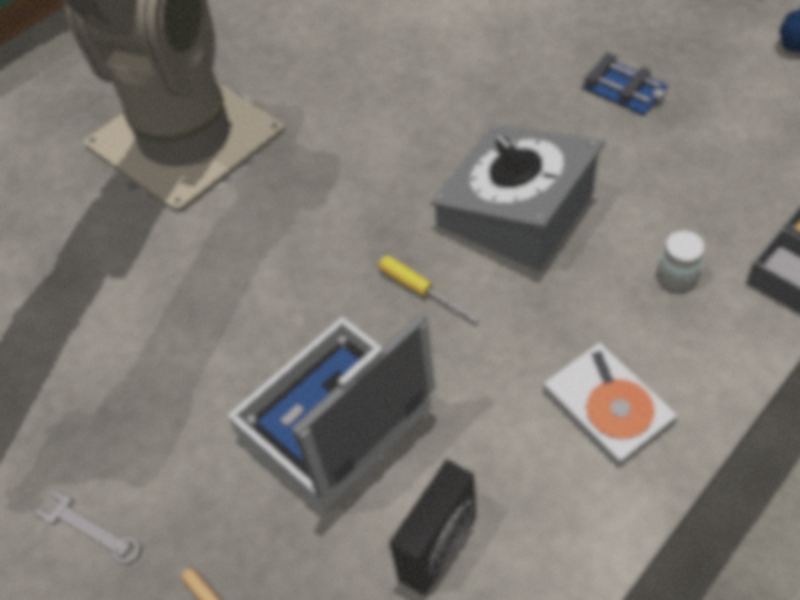

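```bash
cat > fit.py <<'E'
from h import *
from scipy.optimize import least_squares
pt=optics.get_image("top"); ps=optics.get_image("scene")
A=lambda l:np.array(l)/2.5+[180,190]; B=lambda l:np.array(l)/2+[80,90]
t=.31; pc=np.array([[.095,.093,.085+.095*t],[.095,-.093,.085+.095*t],[-.095,-.093,.085-.095*t],[-.095,.093,.085-.095*t]])
fc=np.array([[.08,.1,.06],[.08,-.1,.06],[-.08,-.1,.06],[-.08,.1,.06]])
def fit(P,obs,x0):
    W=lambda q:P@R.from_euler("z",q[2]).as_matrix().T+[q[0],q[1],q[3] if len(q)>3 else 0]
    f=lambda q:np.concatenate([(proj(p,W(q)[i])-o).ravel() for p,i,o in obs])
    for x in (x0,x0+[0]):
        r=least_squares(f,x,loss="soft_l1"); print(r.x.round(4),np.abs(r.fun).max().round(2),r.fun.reshape(-1,2).round(1).tolist())
print("box");fit(pc,[(pt,[0,1,2,3],A([(90,178),(257,152),(290,327),(120,352)])),(ps,[0,1,2,3],B([(603,143),(540,222),(435,203),(495,128)]))],[.51,.21,.15])
print("fix");fit(fc,[(pt,[0,1,2,3],A([(497,147),(683,150),(681,292),(497,290)])),(ps,[2,3],B([(232,415),(343,320)]))],[.57,-.23,0.])
E
python3 fit.py
```

```text
box
[0.5119 0.2115 0.1443] 3.61 [[-0.2, -1.9], [2.1, -1.9], [0.1, 0.6], [-0.2, 1.2], [1.3, -1.6], [1.7, 1.9], [-3.6, -0.9], [-1.3, -2.6]]
[ 0.5109  0.2138  0.1466 -0.0088] 3.22 [[-0.5, -0.7], [1.4, -0.9], [-0.5, 1.2], [-0.4, 1.9], [1.2, -0.1], [1.9, 3.2], [-3.2, 0.5], [-1.2, -1.1]]
fix
[ 0.5496 -0.2216 -0.0313] 3.58 [[0.4, -1.2], [-1.7, -0.9], [0.4, -0.1], [0.1, -0.9], [-2.3, -1.3], [-0.8, -3.6]]
[ 0.55   -0.2223 -0.034  -0.0126] 2.31 [[0.3, -0.5], [-2.3, 0.0], [-0.4, 0.5], [-0.1, -0.6], [-1.3, 1.3], [-0.2, -0.7]]
```

```bash
cat >> h.py <<'E'
BX=np.array([.512,.213,0]); BY=8.3
def boxR(by=BY): return R.from_euler("z",by,degrees=True).as_matrix()@R.from_euler("y",-.3).as_matrix()
def dialpose(h,psi,bx=BX,by=BY):
    "TCP h above panel on axis; tool x at angle psi deg CCW from zero mark dir"
    M=boxR(by); return bx+[0,0,.085]+h*M[:,2], M@R.from_euler("z",psi,degrees=True).as_matrix()@np.diag([1,-1,-1.])
E
python3 - <<'E'
from h import *
s=manip.observe(); P,Q=dialpose(.2,-25); print(P,R.from_matrix(Q).as_euler("xyz",degrees=True)); print(rel(P,Q,s))
E
```

```text
[0.45351503 0.20446797 0.2760673 ] [-172.55189623  -15.53531459  -17.71738678]
(array([ 1.6565, -2.1592, -0.1226]), array([0.0049, 0.0484, 0.1057]))
```

apply_moves:
  steps:
    - [[0.1,-0.1,-0.02],[0,0,0]]
    - [[0.19,-0.21,-0.03],[0,0,0]]
    - [[0.27,-0.32,-0.04],[0,0,0]]
    - [[0.35,-0.43,-0.04],[0,0,0]]
    - [[0.43,-0.54,-0.05],[0,0,0]]

```text
time_s: 1.47
position: [0.2908, -0.3807, 0.2541]
tcp_rot: [180.0, 0.0, 21.6]
force: [1.2, 0.1, 0.7]
finger_gap: 0.0853
gripper_force: 0.0
```

apply_moves:
  steps:
    - [[0.09,-0.1,0],[0,0,0]]
    - [[0.17,-0.21,0],[0,0,0]]
    - [[0.25,-0.32,0],[0,0,0]]
    - [[0.33,-0.43,0],[0,0,0]]
    - [[0.41,-0.54,-0.02],[0,0,0]]

```text
time_s: 1.88
position: [0.3449, -0.1847, 0.2597]
tcp_rot: [-180.0, 0.0, 21.6]
force: [0.8, 0.0, 0.8]
finger_gap: 0.0857
gripper_force: 0.0
```

apply_moves:
  steps:
    - [[0.09,-0.1,0],[0,0,0]]
    - [[0.17,-0.21,0],[0,0,0]]
    - [[0.25,-0.32,0],[0,0,0]]
    - [[0.33,-0.43,0],[0,0,0]]
    - [[0.41,-0.54,-0.02],[0,0,0]]

```text
time_s: 2.3
position: [0.3994, 0.0112, 0.2659]
tcp_rot: [180.0, 0.0, 21.6]
force: [1.2, -0.5, 0.3]
finger_gap: 0.0852
gripper_force: 0.0
```

```bash
python3 - <<'E'
from h import *
s=manip.observe(); P,Q=dialpose(.2,-25); print(s["time_s"],s["position"],s["tcp_rot"],s["joints"].round(1));print(rel(P,Q,s))
E
```

```text
2.3 [0.39938017 0.01117805 0.26590167] [1.79970829e+02 3.34544054e-02 2.16440390e+01] [ 39.1 -11.1 -40.8 110.3  -7.3  78.2 -68.1]
(array([ 0.4053, -0.5323, -0.0344]), array([0.005 , 0.0485, 0.1057]))
```

apply_moves:
  steps:
    - [[0.08,-0.11,-0.01],[0.001,0.01,0.018]]
    - [[0.16,-0.22,-0.02],[0.002,0.02,0.035]]
    - [[0.24,-0.33,-0.02],[0.003,0.03,0.052]]
    - [[0.32,-0.43,-0.03],[0.004,0.038,0.07]]
    - [[0.405,-0.532,-0.034],[0.005,0.046,0.087]]

```text
time_s: 2.72
position: [0.4525, 0.1996, 0.2768]
tcp_rot: [-173.9, -15.1, -10.2]
force: [1.2, -0.3, -0.0]
finger_gap: 0.0853
gripper_force: 0.0
```

```bash
python3 - <<'E'
from h import *
s=manip.observe(); P,Q=dialpose(.2,-25); print(s["time_s"],s["position"],s["tcp_rot"],s["joints"].round(1));print(rel(P,Q,s))
p=optics.get_image("wrist"); print(p["fovy"],np.round(p["camera_from_world"],3).tolist()); save(p,"w1.png")
for h in (0,.014,.044): print(proj(p,BX+[0,0,.085]+h*boxR()[:,2]))
E
```

```text
2.7167 [0.45252123 0.19964985 0.27675293] [-173.88998479  -15.12453154  -10.193223  ] [  40.   -15.6  -60.8  109.5  -12.3   62.3 -117. ]
(array([-0.0002, -0.0161,  0.004 ]), array([-0.0018,  0.0035,  0.0199]))
71.21326866129607 [[-0.148, -0.984, -0.102, 0.292], [-0.989, 0.147, 0.021, 0.444], [-0.005, 0.104, -0.995, 0.407], [0.0, 0.0, 0.0, 1.0]]
[[309.04049454 215.54762762]]
[[308.7909931  218.71355617]]
[[308.18159826 226.44684836]]
```

View pics/w1.png

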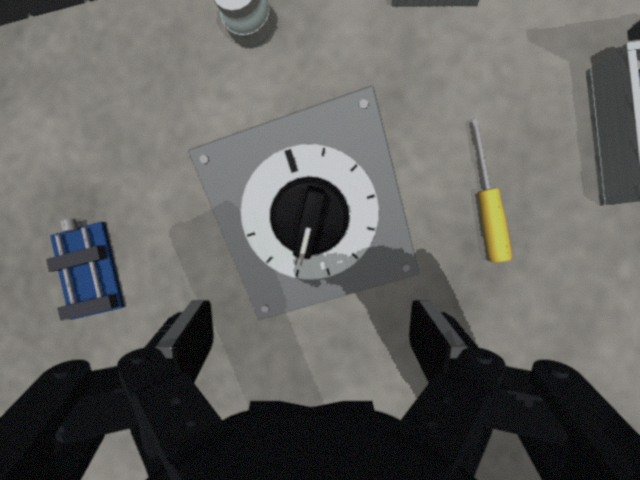

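```bash
cat > fw.py <<'E'
from fit import *
import sys
pw=optics.get_image("wrist")
im=pw["image"].astype(int); hsv=cv2.cvtColor(pw["image"],cv2.COLOR_RGB2HSV)
t_=.31; zm=.057*np.array([np.cos(.3),0,np.sin(.3)])
P=np.vstack([pc,[0,0,.085],zm+[0,0,.085]])
# disc centre by ellipse through disc's bright edge
m=(im.min(2)>170).astype(np.uint8); n,l,st,c=cv2.connectedComponentsWithStats(m); k=l[165:260,240:380]; k=np.bincount(k[k>0]).argmax()
pts=np.argwhere(l==k)[:,::-1]; hull=cv2.convexHull(pts.astype(np.int32)); e=cv2.fitEllipse(hull[:,0].astype(np.float32)); print(e)
obs=[(pw,[0,1,2,3,4,5],np.array([(190,150),(373,87),(413,268),(262,320),e[0],(291,160)])),
(pt,[0,1,2,3],A([(90,178),(257,152),(290,327),(120,352)]))]
fit(P,obs,[.51,.21,.15]); fit(P,obs[:1],[.51,.21,.15])
E
python3 fw.py; python3 - <<'E'
from h import *
p=optics.get_image("wrist"); M=boxR(); o=BX+[0,0,.085]
for h in (.014,.024,.034,.044):
    c,d=ray(p,[(299,277),(307,230)]); n=M[:,2]; X=c+d*(((o+h*n-c)@n)/(d@n))[:,None]; L=(X-o)@M; print(h,L.round(4).tolist(),np.degrees(np.arctan2(*(L[:,1::-1].T))), np.degrees(np.arctan2(*(L[0]-L[1])[1::-1])))
E
```

```text
box
[0.5119 0.2115 0.1443] 3.61 [[-0.2, -1.9], [2.1, -1.9], [0.1, 0.6], [-0.2, 1.2], [1.3, -1.6], [1.7, 1.9], [-3.6, -0.9], [-1.3, -2.6]]
[ 0.5109  0.2138  0.1466 -0.0088] 3.22 [[-0.5, -0.7], [1.4, -0.9], [-0.5, 1.2], [-0.4, 1.9], [1.2, -0.1], [1.9, 3.2], [-3.2, 0.5], [-1.2, -1.1]]
fix
[ 0.5496 -0.2216 -0.0313] 3.58 [[0.4, -1.2], [-1.7, -0.9], [0.4, -0.1], [0.1, -0.9], [-2.3, -1.3], [-0.8, -3.6]]
[ 0.55   -0.2223 -0.034  -0.0126] 2.31 [[0.3, -0.5], [-2.3, 0.0], [-0.4, 0.5], [-0.1, -0.6], [-1.3, 1.3], [-0.2, -0.7]]
((309.460205078125, 209.4309539794922), (133.0714874267578, 137.0133514404297), 79.06888580322266)
[0.512  0.2123 0.1647] 8.17 [[-3.8, -1.6], [-0.5, -5.6], [8.2, 5.7], [-1.9, 1.3], [0.7, 4.9], [0.5, -0.2], [-1.1, -1.1], [1.0, -2.5], [0.4, -0.3], [0.3, 1.7]]
[ 0.5153  0.2147  0.1651 -0.0166] 4.95 [[1.1, -0.2], [-5.0, -0.7], [2.3, 1.4], [-0.7, -4.8], [-0.4, 3.2], [0.4, 0.7], [-0.8, -1.0], [0.6, -2.3], [-0.1, -0.9], [0.5, 1.0]]
[0.5125 0.2118 0.1718] 9.01 [[-3.8, -1.4], [-1.0, -6.7], [9.0, 4.3], [-0.8, 1.2], [1.1, 4.3], [0.6, -0.7]]
[ 0.5156  0.2146  0.168  -0.0165] 5.29 [[0.9, -0.2], [-5.3, -1.2], [2.5, 0.8], [-0.5, -4.9], [-0.4, 2.9], [0.2, 0.4]]
0.014 [[-0.0573, 0.0266, 0.014], [-0.0116, 0.0034, 0.014]] [155.09211362 163.68236582] 153.07246769127417
0.024 [[-0.0533, 0.0248, 0.024], [-0.009, 0.0024, 0.024]] [155.01926961 165.4187988 ] 153.0724676912742
0.034 [[-0.0493, 0.0231, 0.034], [-0.0065, 0.0013, 0.034]] [154.93474982 168.59589122] 153.07246769127417
0.044 [[-0.0453, 0.0213, 0.044], [-0.0039, 0.0003, 0.044]] [154.83550295 176.17285109] 153.07246769127417
```

```bash
cat > ov.py <<'E'
from h import *
def lines(bx,by,dial=None):
    M=boxR(by); o=np.array(bx)+[0,0,.085]; a=np.linspace(0,2*np.pi,73); L=[]
    W=lambda q:np.array(q)@M.T+o
    c=.095/np.cos(.3)
    L.append(W([[c,.093,0],[c,-.093,0],[-c,-.093,0],[-c,.093,0],[c,.093,0]]))
    L.append(W(np.c_[.07*np.cos(a),.07*np.sin(a),0*a])); L.append(W(np.c_[.04*np.cos(a),.04*np.sin(a),0*a+.014]))
    L.append(W([[.046,.0035,0],[.068,.0035,0],[.068,-.0035,0],[.046,-.0035,0],[.046,.0035,0]]))
    if dial is not None:
        D=R.from_euler("z",dial,degrees=True).as_matrix()
        L.append(W(np.array([[.032,.009,.044],[.032,-.009,.044],[-.032,-.009,.044],[-.032,.009,.044],[.032,.009,.044]])@D.T))
    return L
def ov(p,n,crop,s,Ls):
    im=p["image"][crop[1]:crop[3],crop[0]:crop[2],::-1]; im=cv2.resize(im,None,fx=s,fy=s,interpolation=cv2.INTER_CUBIC)
    for l in Ls: cv2.polylines(im,[(((proj(p,l)-crop[:2]+.5)*s)).astype(np.int32)],False,(0,0,255),1)
    cv2.imwrite("pics/"+n,im)
if __name__=="__main__":
    p=optics.get_image("wrist"); ov(p,"o1.png",[180,75,440,325],2.4*1.25/1.25,lines([.512,.213,0],8.3,153))
E
python3 ov.py
```

```text
(no output)
```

View pics/o1.png

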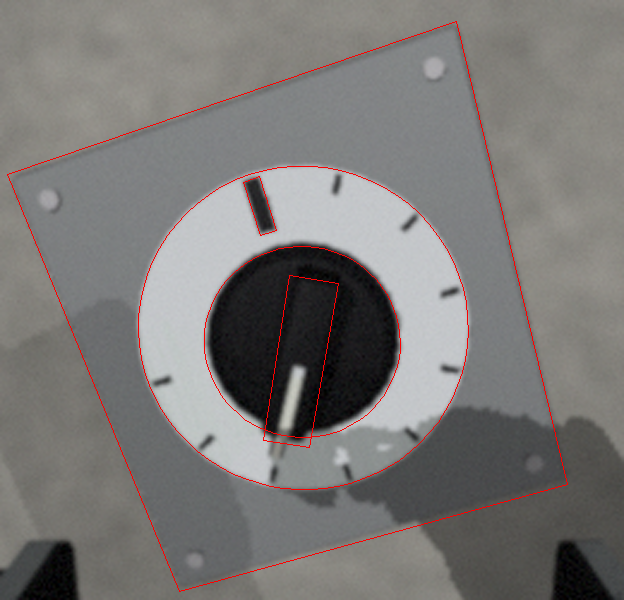

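```bash
python3 - <<'E'
from ov import *
p=optics.get_image("wrist"); M=boxR(); o=BX+[0,0,.085]
for h in (.014,.019,.024,.034,.044):
    c,d=ray(p,[(295.4,264.6),(304.2,227.9)]); n=M[:,2]; X=c+d*(((o+h*n-c)@n)/(d@n))[:,None]; L=(X-o)@M; print(h,L.round(4).tolist(),np.degrees(np.arctan2(*(L[:,1::-1].T))), np.degrees(np.arctan2(*(L[0]-L[1])[1::-1])))
s=manip.observe(); P,Q=dialpose(.12,-32); print(rel(P,Q,s)); print(rel(*dialpose(.12,-10),s))
P,Q=dialpose(.028,-32);print(P)
E
```

```text
0.014 [[-0.043, 0.0241, 0.014], [-0.0087, 0.0035, 0.014]] [150.72946229 157.96003764] 149.04162444844235
0.019 [[-0.0412, 0.0232, 0.019], [-0.0074, 0.003, 0.019]] [150.60690741 158.32918932] 149.04162444844238
0.024 [[-0.0394, 0.0223, 0.024], [-0.0062, 0.0024, 0.024]] [150.47366031 158.84893235] 149.04162444844232
0.034 [[-0.0359, 0.0206, 0.034], [-0.0037, 0.0013, 0.034]] [150.16896506 160.96105538] 149.04162444844232
0.044 [[-0.0323, 0.0188, 0.044], [-0.0012, 0.0002, 0.044]] [149.79990079 172.17088081] 149.04162444844232
(array([ 0.0042, -0.0252,  0.2694]), array([-0.0013,  0.0042,  0.0399]))
(array([ 0.0042, -0.0252,  0.2694]), array([-0.0021,  0.0039, -0.0212]))
[0.5038121  0.21180552 0.11174942]
```

apply_moves:
  steps:
    - [[0.004,-0.025,0.08],[-0.001,0.004,0.018]]
    - [[0.004,-0.025,0.16],[-0.001,0.004,0.036]]
    - [[0.004,-0.025,0.24],[-0.001,0.004,0.036]]
    - [[0.004,-0.025,0.27],[-0.001,0.004,0.036]]
    - [[0.004,-0.025,0.27],[-0.001,0.004,0.036]]
  gripper: 70

```text
time_s: 3.48
position: [0.4763, 0.2074, 0.1976]
tcp_rot: [-171.0, -14.5, -23.5]
force: [-0.2, -0.8, -0.6]
finger_gap: 0.0698
gripper_force: 0.0
```

```bash
python3 - <<'E'
from ov import *
s=manip.observe(); print(s["position"],s["joints"].round(1)); print(rel(*dialpose(.028,-30.5),s))
p=optics.get_image("wrist"); ov(p,"o2.png",[120,80,520,380],2,lines([.512,.213,0],8.3,149.5))
E
```

```text
[0.47630013 0.2074256  0.19760617] [  52.7   -4.1  -80.8  113.4    2.1   51.2 -142.1]
(array([ 0.0043, -0.0027,  0.3008]), array([-0.0002,  0.0007, -0.0004]))
```

View pics/o2.png

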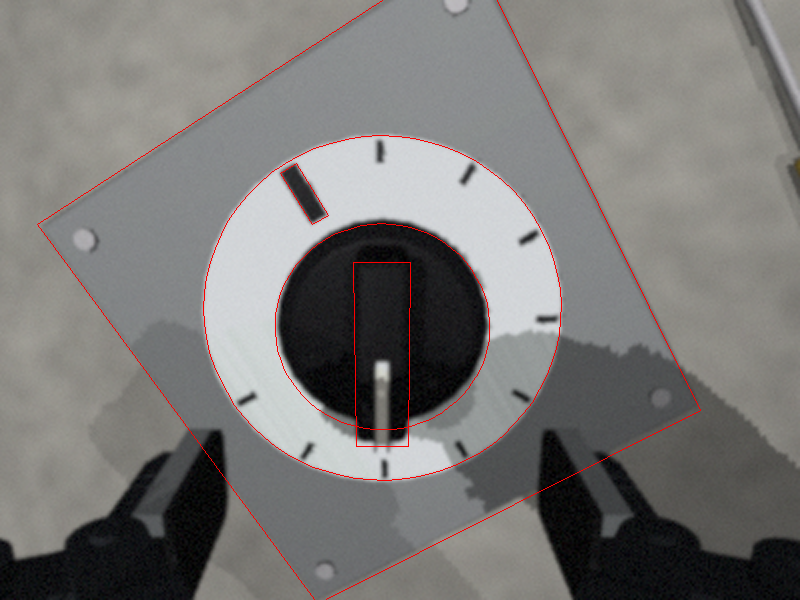

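apply_moves:
  steps:
    - [[0.002,-0.001,0.03],[0,0,0]]
    - [[0.004,-0.002,0.06],[0,0,0]]
    - [[0.004,-0.002,0.09],[0,0,0]]
    - [[0.004,-0.002,0.12],[0,0,0]]
    - [[0.004,-0.002,0.12],[0,0,0]]

```text
time_s: 3.95
position: [0.4851, 0.2067, 0.1778]
tcp_rot: [-170.7, -14.6, -23.4]
force: [-0.4, 0.2, 0.0]
finger_gap: 0.0703
gripper_force: 0.0
```

```bash
python3 - <<'E'
from ov import *
s=manip.observe(); print(s["position"],s["joints"].round(1)); print(rel(*dialpose(.028,-30.5),s))
E
```

```text
[0.48506214 0.20674758 0.17776333] [  21.6    0.8  -53.   114.7    9.2   49.1 -148.6]
(array([-0.0063, -0.0033,  0.2293]), array([-0.001 ,  0.0005, -0.0002]))
```

apply_moves:
  steps:
    - [[0,-0.003,-0.05],[0,0,-0.018]]
    - [[-0.004,-0.003,-0.05],[0,0,-0.036]]
    - [[-0.006,-0.003,-0.05],[-0.001,0,-0.054]]
    - [[-0.006,-0.003,-0.05],[-0.001,0,-0.071]]
    - [[-0.006,-0.003,-0.05],[-0.001,0,-0.071]]

```text
time_s: 4.37
position: [0.4792, 0.2082, 0.1922]
tcp_rot: [-178.5, -17.1, 3.5]
force: [0.8, -0.4, -0.8]
finger_gap: 0.0699
gripper_force: 0.0
```

```bash
python3 - <<'E'
from ov import *
s=manip.observe(); print(s["position"],s["joints"].round(1)); print(rel(*dialpose(.028,-5),s))
E
```

```text
[0.47915453 0.20822904 0.19223839] [  21.9   -1.2  -53.2  114.2    7.2   50.9 -121.5]
(array([2.000e-04, 3.000e-04, 2.809e-01]), array([-0.0002,  0.0001,  0.001 ]))
```

Good margins now. Descend to the grasp.

apply_moves:
  steps:
    - [[0,0,0.05],[0,0,0]]
    - [[0,0,0.1],[0,0,0]]
    - [[0,0,0.15],[0,0,0]]
    - [[0,0,0.2],[0,0,0]]
    - [[0,0,0.23],[0,0,0]]

```text
time_s: 4.78
position: [0.4991, 0.2104, 0.1241]
tcp_rot: [-178.4, -17.0, 2.8]
force: [-0.3, -0.1, -0.2]
finger_gap: 0.0696
gripper_force: 0.0
```

```bash
python3 - <<'E'
from ov import *
s=manip.observe(); print(s["position"],s["joints"].round(1),s["force"]); print(rel(*dialpose(.028,-5),s))
E
```

```text
[0.49914999 0.21037261 0.12412823] [  18.6    8.9  -52.7  116.    20.3   44.5 -132.5] [-0.3417978  -0.12350221 -0.22829926]
(array([ 0.003 , -0.0028,  0.0442]), array([-0.    ,  0.0005, -0.0006]))
```

apply_moves:
  steps:
    - [[0.003,-0.003,0.02],[0,0,0]]
    - [[0.003,-0.003,0.043],[0,0,0]]
    - [[0.003,-0.003,0.043],[0,0,0]]
    - [[0.003,-0.003,0.043],[0,0,0]]
    - [[0.003,-0.003,0.043],[0,0,0]]

```text
time_s: 5.2
position: [0.5036, 0.213, 0.1135]
tcp_rot: [-178.4, -17.1, 3.1]
force: [-0.5, -0.5, 0.2]
finger_gap: 0.0701
gripper_force: 0.0
```

apply_moves:
  steps:
    - [[0,0,0],[0,0,0]]
    - [[0,0,0],[0,0,0]]
    - [[0,0,0],[0,0,0]]
    - [[0,0,0],[0,0,0]]
    - [[0,0,0],[0,0,0]]
  gripper: 5
  grip_force: 40

```text
time_s: 5.62
position: [0.5039, 0.2116, 0.1132]
tcp_rot: [-178.5, -17.0, 3.1]
force: [-0.4, -5.3, 5.8]
finger_gap: 0.0177
gripper_force: 40.6
```

```bash
python3 - <<'E'
from ov import *
s=manip.observe(); print(s["position"],s["joints"].round(1),s["force"],s["moment"]); print(rel(*dialpose(.028,-5),s))
E
```

```text
[0.50391874 0.21157424 0.11320458] [  17.6   10.8  -52.1  116.    22.9   43.7 -134.4] [-0.39059574 -5.30661626  5.83331212] [-1.20021427  0.09214326 -0.39046933]
(array([-0.0017, -0.0007,  0.0046]), array([0.0002, 0.0002, 0.    ]))
```

apply_moves:
  steps:
    - [[0,0,0],[0,0,-0.018]]
    - [[0,0,0],[0,0,-0.036]]
    - [[0,0,0],[0,0,-0.054]]
    - [[0,0,0],[0,0,-0.072]]
    - [[0,0,0],[0,0,-0.09]]

```text
time_s: 6.03
position: [0.5037, 0.2121, 0.1132]
tcp_rot: [171.8, -15.1, 37.1]
force: [-2.2, -3.5, 4.5]
finger_gap: 0.0171
gripper_force: 40.4
```

```bash
python3 - <<'E'
from ov import *
s=manip.observe(); print(s["position"],s["joints"].round(1),s["force"],s["moment"],s["finger_gap"]); print(rel(*dialpose(.028,27.4),s))
E
```

```text
[0.50373472 0.21207687 0.11316672] [  21.7   12.   -56.9  115.9   25.    44.3 -103.2] [-2.24232567 -3.54837287  4.45861381] [-0.73732723  0.2902364  -0.28595171] 0.017055729027302808
(array([-0.0016,  0.0002,  0.0046]), array([-0.0001,  0.0003,  0.001 ]))
```

Working well. Continue.

apply_moves:
  steps:
    - [[0,0,0],[0,0,-0.018]]
    - [[0,0,0],[0,0,-0.036]]
    - [[0,0,0],[0,0,-0.054]]
    - [[0,0,0],[0,0,-0.072]]
    - [[0,0,0],[0,0,-0.09]]

```text
time_s: 6.45
position: [0.5033, 0.2124, 0.1131]
tcp_rot: [165.1, -8.4, 69.6]
force: [-4.6, -3.1, 6.4]
finger_gap: 0.0172
gripper_force: 40.6
```

apply_moves:
  steps:
    - [[0,0,0],[0,0,-0.018]]
    - [[0,0,0],[0,0,-0.036]]
    - [[0,0,0],[0,0,-0.054]]
    - [[0,0,0],[0,0,-0.072]]
    - [[0,0,0],[0,0,-0.09]]

```text
time_s: 6.87
position: [0.5028, 0.2125, 0.1128]
tcp_rot: [163.0, 0.8, 100.8]
force: [-8.1, -4.6, 8.3]
finger_gap: 0.0172
gripper_force: 41.1
```

apply_moves:
  steps:
    - [[0,0,0],[0,0,-0.018]]
    - [[0,0,0],[0,0,-0.036]]
    - [[0,0,0],[0,0,-0.054]]
    - [[0,0,0],[0,0,-0.072]]
    - [[0,0,0],[0,0,-0.09]]

```text
time_s: 7.28
position: [0.5023, 0.2123, 0.1127]
tcp_rot: [166.0, 9.7, 132.1]
force: [-12.7, -5.8, 11.5]
finger_gap: 0.0173
gripper_force: 41.8
```

```bash
python3 - <<'E'
from ov import *
s=manip.observe(); print(s["position"],s["joints"].round(1),s["force"],s["moment"],s["finger_gap"]); print(rel(*dialpose(.028,180),s))
p=optics.get_image("wrist"); save(p,"w3.png")
E
```

```text
[0.50234114 0.21228042 0.11266485] [ 35.4  19.6 -74.1 115.6  36.4  48.6 -14.1] [-12.6893037   -5.75260774  11.53634549] [-1.06291489  1.89208377 -0.39521144] 0.017319767630979706
(array([-0.0039,  0.0016,  0.0043]), array([-0.0005, -0.0005, -0.1528]))
```

apply_moves:
  steps:
    - [[-0.002,0,0],[0,0,-0.015]]
    - [[-0.004,0.001,0],[0,0,-0.03]]
    - [[-0.004,0.001,0],[0,0,-0.045]]
    - [[-0.004,0.001,0],[0,0,-0.06]]
    - [[-0.004,0.001,0],[0,0,-0.075]]

```text
time_s: 7.75
position: [0.5022, 0.2119, 0.1126]
tcp_rot: [172.0, 14.9, 159.2]
force: [-19.1, -7.6, 16.2]
finger_gap: 0.0174
gripper_force: 42.8
```

```bash
python3 - <<'E'
from ov import *
s=manip.observe(); print(s["position"],s["joints"].round(1),s["force"],s["moment"],s["finger_gap"]); print(rel(*dialpose(.028,180),s))
E
```

```text
[0.50217166 0.21186181 0.11255064] [ 38.4  23.4 -78.7 115.5  41.1  51.    9.8] [-19.13525879  -7.63797237  16.16308365] [-1.26281056  3.08579467 -0.37024968] 0.017370629722168573
(array([-0.0043,  0.0012,  0.0041]), array([-0.0004, -0.0009, -0.0778]))
```

apply_moves:
  steps:
    - [[0,0,0],[0,0,0]]
    - [[0,0,0],[0,0,0]]
    - [[0,0,0],[0,0,0]]
    - [[0,0,0],[0,0,0]]
    - [[0,0,0],[0,0,0]]
  gripper: 30

```text
time_s: 8.17
position: [0.5045, 0.2122, 0.1132]
tcp_rot: [171.6, 15.0, 158.9]
force: [-0.7, -0.2, 0.6]
finger_gap: 0.0301
gripper_force: 0.0
```

```bash
python3 - <<'E'
from ov import *
s=manip.observe(); print(s["position"],s["joints"].round(1),s["force"],s["finger_gap"]); print(rel(*dialpose(.028,152),s))
p=optics.get_image("top"); M=boxR()
ov(p,"t3.png",[200,240,310,340],5,[])
p=optics.get_image("wrist"); ov(p,"w4.png",[0,0,640,480],1,lines(BX,BY))
E
```

```text
[0.50453219 0.21216184 0.11321136] [ 38.3  23.4 -78.6 115.4  41.2  50.8   9.5] [-0.6944088  -0.23629835  0.57312822] 0.030119991713778303
(array([ 0.003 , -0.0026,  0.0039]), array([-0.    , -0.0003, -0.001 ]))
```

View pics/w4.png

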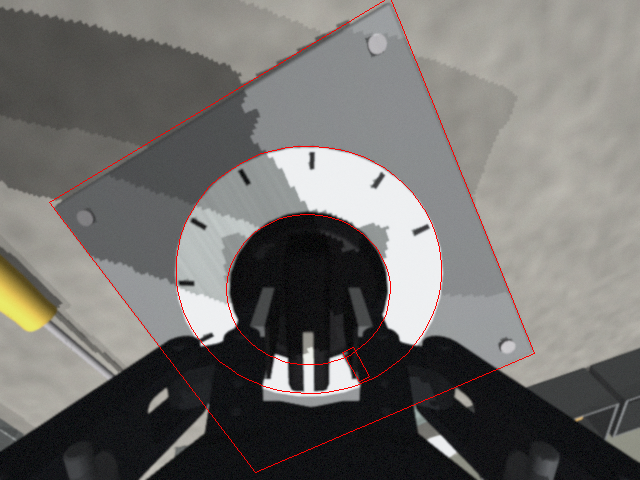

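apply_moves:
  steps:
    - [[0.003,-0.003,0],[0,0,0]]
    - [[0.003,-0.003,0],[0,0,0]]
    - [[0.003,-0.003,0],[0,0,0]]
    - [[0.003,-0.003,0],[0,0,0]]
    - [[0.003,-0.003,0],[0,0,0]]
  gripper: 5

```text
time_s: 8.68
position: [0.5032, 0.2114, 0.1129]
tcp_rot: [171.7, 15.0, 158.9]
force: [-3.2, -3.3, 7.0]
finger_gap: 0.0172
gripper_force: 39.6
```

apply_moves:
  steps:
    - [[0,0,0],[0,0,-0.015]]
    - [[0,0,0],[0,0,-0.03]]
    - [[0,0,0],[0,0,-0.045]]
    - [[0,0,0],[0,0,-0.055]]
    - [[0,0,0],[0,0,-0.055]]

```text
time_s: 9.1
position: [0.5033, 0.2114, 0.1129]
tcp_rot: [177.4, 16.9, 179.6]
force: [-3.8, -2.4, 5.7]
finger_gap: 0.0174
gripper_force: 39.8
```

```bash
python3 - <<'E'
from ov import *
s=manip.observe(); print(s["position"],s["joints"].round(1),s["force"],s["finger_gap"]); print(rel(*dialpose(.028,180),s))
E
```

```text
[0.50325222 0.2114206  0.11291745] [ 39.8  25.3 -80.9 115.5  43.5  52.1  28. ] [-3.79814416 -2.37722506  5.67568459] 0.01736732302213027
(array([-0.0006,  0.0011,  0.0043]), array([ 0.    , -0.0003, -0.023 ]))
```

apply_moves:
  steps:
    - [[0,0,0],[0,0,-0.008]]
    - [[0,0,0],[0,0,-0.016]]
    - [[0,0,0],[0,0,-0.023]]
    - [[0,0,0],[0,0,-0.023]]
    - [[0,0,0],[0,0,-0.023]]

```text
time_s: 9.52
position: [0.5033, 0.2115, 0.113]
tcp_rot: [179.9, 17.1, -171.9]
force: [-2.0, -1.9, 5.1]
finger_gap: 0.0178
gripper_force: 39.6
```

apply_moves:
  steps:
    - [[0,0,0],[0,0,0]]
    - [[0,0,0],[0,0,0]]
    - [[0,0,0],[0,0,0]]
    - [[0,0,-0.05],[0,0,0]]
    - [[0,0,-0.15],[0,0,0]]
  gripper: 60

```text
time_s: 9.93
position: [0.4899, 0.2089, 0.1511]
tcp_rot: [179.7, 16.7, -172.0]
force: [-1.0, -1.2, 2.3]
finger_gap: 0.0597
gripper_force: 0.0
```

apply_moves:
  steps:
    - [[0,0,-0.08],[0,0,0.018]]
    - [[0,0,-0.16],[0,0,0.036]]
    - [[0,0,-0.24],[0,0,0.054]]
    - [[0,0,-0.32],[0,0,0.072]]
    - [[0,0,-0.4],[0,0,0.09]]

```text
time_s: 10.35
position: [0.4559, 0.2051, 0.2705]
tcp_rot: [171.9, 15.1, 159.2]
force: [0.9, -0.1, -0.5]
finger_gap: 0.0601
gripper_force: 0.0
```

```bash
python3 - <<'E'
from ov import *
s=manip.observe(); print(s["time_s"],s["position"],s["tcp_rot"],s["joints"].round(1))
p=optics.get_image("wrist"); u=proj(p,BX+[0,0,.1])[0].round().astype(int); print(u)
c=[int(np.clip(u[0]-110,0,420)),int(np.clip(u[1]-90,0,300))]; ov(p,"w5.png",c+[c[0]+220,c[1]+180],3.5,lines(BX,BY,0)[:3])
E
```

```text
10.35 [0.45593336 0.20507985 0.27051349] [171.88013205  15.05635074 159.24445144] [ 48.5 -19.2 -67.5 109.7 -16.   61.5  55.5]
[312 226]
```

View pics/w5.png

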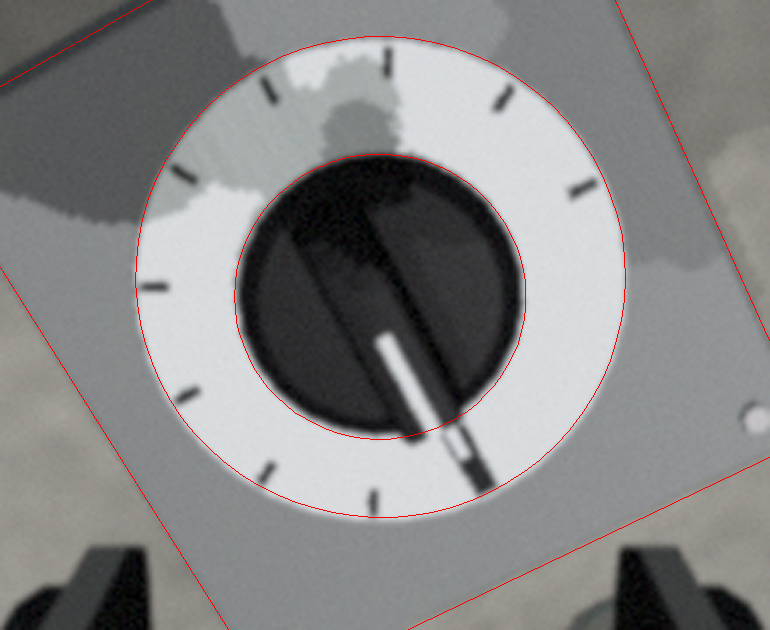

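```bash
python3 - <<'E'
from h import *
p=optics.get_image("wrist"); im=p["image"].min(2)
sub=im[230:258,308:330]; v,u=np.nonzero(sub>140); uv=np.c_[u+308,v+230]; 
M=boxR(); o=BX+[0,0,.085]; n=M[:,2]
def pl(uv,h): c,d=ray(p,uv); X=c+d*(((o+h*n-c)@n)/(d@n))[:,None]; return (X-o)@M
L=pl(uv,.044); L=L[(L[:,0]>0)&(L[:,0]<.032)&(abs(L[:,1])<.008)]; print(len(L)); q=np.polyfit(L[:,0],L[:,1],1); print("line deg",np.degrees(np.arctan(q[0])),"offset",q[1])
# zero-mark outer end (dark, panel level)
v,u=np.nonzero(im[250:285,315:355]<110); z=pl(np.c_[u+315,v+250],0); z=z[(np.hypot(z[:,0],z[:,1])>.058)&(np.hypot(z[:,0],z[:,1])<.068)&(abs(z[:,1])<.008)]; print(len(z),np.degrees(np.arctan2(z[:,1],z[:,0])).mean(), z.mean(0))
s=manip.observe(); print(s["position"])
print("fixture outer cover edge"); 
E
```

```text
148
line deg 0.044268663456933324 offset -0.0005800318802048593
49 -0.42892849806503364 [ 6.30071812e-02 -4.70610581e-04  1.23730879e-18]
[0.45733086 0.20532751 0.27267019]
fixture outer cover edge
```

```bash
python3 - <<'E'
from h import *
from scipy.optimize import least_squares
pt=optics.get_image("top"); ps=optics.get_image("scene")
A=lambda l:np.array(l)/2.5+[180,190]; B=lambda l:np.array(l)/2+[80,90]
def W(q,P): return P@R.from_euler("z",q[2]).as_matrix().T+[q[0],q[1],0]
fc=np.array([[.08,.1,.06],[.08,-.1,.06],[-.08,-.1,.06],[-.08,.1,.06]])
def ed(a,s=.16,t=0): return np.array([[.08-s*np.cos(a)+t*np.sin(a),y,.06+s*np.sin(a)+t*np.cos(a)] for y in(.1,-.1)])
f=lambda q:np.concatenate([(proj(pt,W(q,fc))-A([(497,147),(683,150),(681,292),(497,290)])).ravel(),(proj(ps,W(q,fc[2:]))-B([(232,415),(343,320)])).ravel(),
 (proj(pt,W(q,ed(q[3],.16,.012)))-A([(515,98),(711,107)])).ravel(),(proj(ps,W(q,ed(q[3],.16,.012)))-B([(432,327),(312,437)])).ravel()])
r=least_squares(f,[.55,-.22,-.03,1.55],loss="soft_l1"); print(r.x,r.fun.reshape(-1,2).round(1).tolist())
print("fan base",onz(pt,A([(570,60),(686,50)]),0), "fan top",onz(pt,A([(565,25),(685,5)]),.12))
s=manip.observe(); print(s["position"]); Q=R.from_euler("xyz",[180,0,88],degrees=True).as_matrix()
print(rel([.73,-.225,.33],Q,s)); 
T=np.array(ps["camera_from_world"])
E
```

```text
[ 0.54958567 -0.22275419 -0.03652788  1.60952801] [[1.0, -1.4], [-1.1, -0.7], [0.7, 0.1], [0.4, -1.1], [-2.6, -1.2], [-0.9, -3.3], [-1.0, -2.6], [0.2, -4.2], [0.1, -4.8], [-4.4, -0.6]]
fan base [[ 0.74520315 -0.21587457  0.        ]
 [ 0.75594803 -0.35135618  0.        ]] fan top [[ 0.75103509 -0.19538789  0.12      ]
 [ 0.77243035 -0.3268224   0.12      ]]
[0.45631185 0.20427041 0.26833491]
(array([-1.3608, -1.0344,  0.0124]), array([0.045 , 0.0227, 0.2002]))
```

```bash
cat >> h.py <<'E'
def plan(way,Qs,n=5):
    "way: list of world positions, Qs rot mats; one call each, final-row units"
    s=manip.observe(); P,Q=np.array(s["position"]),rot(s)
    for W,V in zip(way,Qs):
        W=np.array(W); d=Q.T@(W-P)/.3; w=R.from_matrix(Q.T@V).as_rotvec(degrees=True)/360
        print("mm %.0f deg %.0f"%(np.linalg.norm(d)*300,np.linalg.norm(w)*360),d.round(3).tolist(),w.round(4).tolist()); P,Q=W,V
E
python3 - <<'E'
from h import *
from scipy.spatial.transform import Slerp
s=manip.observe(); Q=R.from_euler("xyz",[180,0,88],degrees=True)
sl=Slerp([0,1],R.concatenate([R.from_matrix(rot(s)),Q])); f=[.33,.67,1]
plan([[.55,.07,.345],[.65,-.08,.345],[.725,-.225,.335]],[sl(x).as_matrix() for x in f])
E
```

```text
mm 181 deg 25 [-0.5, -0.29, -0.171] [0.0149, 0.0075, 0.0661]
mm 180 deg 25 [-0.58, -0.138, 0.076] [0.0153, 0.0077, 0.0681]
mm 164 deg 25 [-0.538, 0.048, 0.072] [0.0149, 0.0075, 0.0661]
```

apply_moves:
  steps:
    - [[-0.1,-0.058,-0.034],[0.003,0.0015,0.013]]
    - [[-0.2,-0.116,-0.068],[0.006,0.003,0.026]]
    - [[-0.3,-0.174,-0.102],[0.009,0.0045,0.04]]
    - [[-0.4,-0.232,-0.136],[0.012,0.006,0.053]]
    - [[-0.5,-0.29,-0.171],[0.015,0.0075,0.066]]
  gripper: 0

```text
time_s: 10.97
position: [0.5424, 0.0787, 0.339]
tcp_rot: [172.5, 9.3, 137.3]
force: [-2.7, 0.1, 2.7]
finger_gap: 0.0005
gripper_force: 0.0
```

apply_moves:
  steps:
    - [[-0.116,-0.028,0.015],[0.003,0.0015,0.0136]]
    - [[-0.232,-0.055,0.03],[0.006,0.003,0.027]]
    - [[-0.348,-0.083,0.045],[0.009,0.0046,0.041]]
    - [[-0.464,-0.11,0.06],[0.012,0.006,0.054]]
    - [[-0.58,-0.138,0.076],[0.015,0.0077,0.068]]

```text
time_s: 11.38
position: [0.6469, -0.0663, 0.3358]
tcp_rot: [175.4, 3.6, 113.3]
force: [0.7, 0.0, 2.0]
finger_gap: 0.0001
gripper_force: 0.0
```

```bash
python3 - <<'E'
from h import *
s=manip.observe(); Q=R.from_euler("xyz",[180,0,88],degrees=True).as_matrix(); print(s["position"],s["joints"].round(1))
plan([[.725,-.225,.335]],[Q])
E
```

```text
[ 0.64685565 -0.06632012  0.33578041] [ 44.5  28.  -63.7  73.6  27.8  87.8   8.6]
mm 177 deg 26 [-0.588, 0.026, 0.042] [0.0148, 0.007, 0.0707]
```

apply_moves:
  steps:
    - [[-0.118,0.005,0.0],[0.003,0.0014,0.014]]
    - [[-0.236,0.01,0.0],[0.006,0.003,0.028]]
    - [[-0.354,0.015,0.01],[0.009,0.0042,0.042]]
    - [[-0.47,0.02,0.02],[0.012,0.0056,0.056]]
    - [[-0.588,0.026,0.042],[0.015,0.007,0.0707]]

```text
time_s: 11.8
position: [0.725, -0.2254, 0.3361]
tcp_rot: [180.0, 0.0, 87.9]
force: [1.4, -0.6, 0.9]
finger_gap: -0.0002
gripper_force: 0.0
```

```bash
python3 - <<'E'
from h import *
s=manip.observe(); Q=R.from_euler("xyz",[180,0,88],degrees=True).as_matrix(); print(s["position"],s["tcp_rot"],s["joints"].round(1))
plan([[.725,-.225,.21]],[Q])
E
```

```text
[ 0.72499623 -0.22535655  0.33610355] [1.79992161e+02 3.94386466e-02 8.79466782e+01] [ 34.8  44.1 -51.1  44.2  33.6 102.2  -0.9]
mm 126 deg 0 [0.001, -0.0, 0.42] [0.0, 0.0001, -0.0001]
```

apply_moves:
  steps:
    - [[0,0,0.1],[0,0,0]]
    - [[0,0,0.2],[0,0,0]]
    - [[0,0,0.3],[0,0,0]]
    - [[0,0,0.4],[0,0,0]]
    - [[0,0,0.42],[0,0,0]]

```text
time_s: 12.22
position: [0.7226, -0.2239, 0.2039]
tcp_rot: [-179.6, -0.0, 88.2]
force: [-1.1, 0.1, -2.1]
finger_gap: 0.0
gripper_force: 0.0
```

apply_moves:
  steps:
    - [[0,-0.03,0],[0,0,0]]
    - [[0,-0.06,0],[0,0,0]]
    - [[0,-0.09,0],[0,0,0]]
    - [[0,-0.12,0],[0,0,0]]
    - [[0,-0.15,0],[0,0,0]]

```text
time_s: 12.63
position: [0.6795, -0.2223, 0.2124]
tcp_rot: [179.8, 0.1, 88.2]
force: [-0.3, 0.2, 0.1]
finger_gap: 0.0003
gripper_force: 0.0
```

```bash
python3 - <<'E'
from h import *
s=manip.observe(); print(s["position"],s["force"],s["joints"].round(1))
p=optics.get_image("scene"); save(p,"s6.png",[150,200,400,390],3)
E
```

```text
[ 0.67951611 -0.22233501  0.21236129] [-0.29746369  0.22432751  0.14432242] [ 45.4  40.8 -53.2  67.8  31.7  85.4  -4.4]
```

View pics/s6.png

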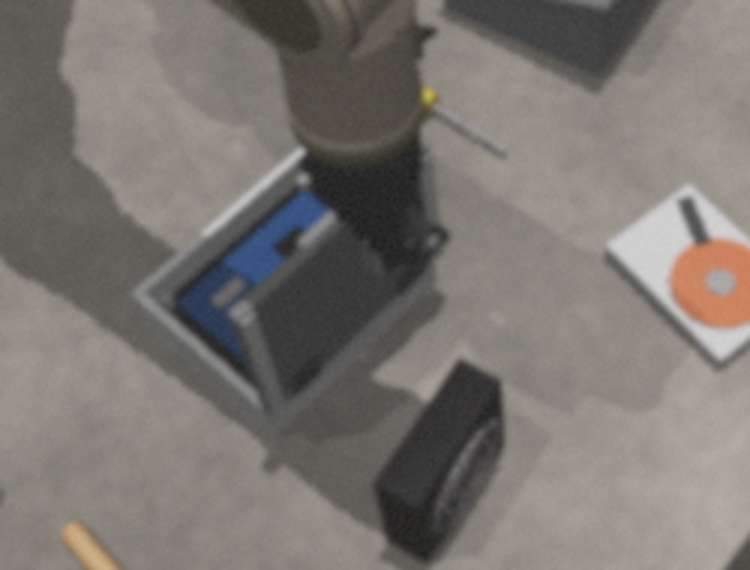

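apply_moves:
  steps:
    - [[0,-0.04,0.01],[0,0,0]]
    - [[0,-0.08,0.02],[0,0,0]]
    - [[0,-0.12,0.025],[0,0,0]]
    - [[0,-0.16,0.03],[0,0,0]]
    - [[0,-0.205,0.035],[0,0,0]]

```text
time_s: 13.1
position: [0.6191, -0.2202, 0.2024]
tcp_rot: [179.7, 0.1, 88.2]
force: [3.0, -0.3, -0.6]
finger_gap: -0.0004
gripper_force: 1.3
```

```bash
python3 - <<'E'
from h import *
s=manip.observe(); print(s["position"],s["force"],s["joints"].round(1))
Q=rot(s); plan([[.584,-.22,.191],[.5545,-.218,.172],[.5306,-.217,.146],[.514,-.217,.1145],[.506,-.217,.08]],[Q]*5)
E
```

```text
[ 0.61910163 -0.22019396  0.20239688] [ 2.98038597 -0.26558965 -0.58971276] [ 53.3  34.6 -55.8  79.3  28.5  80.4  -4. ]
mm 37 deg 0 [-0.003, -0.117, 0.037] [0.0, 0.0, 0.0]
mm 35 deg 0 [0.004, -0.099, 0.063] [0.0, 0.0, 0.0]
mm 35 deg 0 [0.001, -0.08, 0.086] [0.0, 0.0, 0.0]
mm 36 deg 0 [-0.002, -0.056, 0.105] [0.0, 0.0, 0.0]
mm 35 deg 0 [-0.001, -0.027, 0.115] [0.0, 0.0, 0.0]
```

Pushing with 3 N as expected; continue along the arc.

apply_moves:
  steps:
    - [[0,-0.024,0.006],[0,0,0]]
    - [[0,-0.048,0.013],[0,0,0]]
    - [[0,-0.071,0.02],[0,0,0]]
    - [[0,-0.094,0.029],[0,0,0]]
    - [[0,-0.117,0.038],[0,0,0]]

```text
time_s: 13.52
position: [0.5829, -0.2193, 0.1903]
tcp_rot: [179.8, 0.1, 88.1]
force: [2.7, 1.0, -0.6]
finger_gap: -0.0002
gripper_force: 1.2
```

apply_moves:
  steps:
    - [[0,-0.021,0.011],[0,0,0]]
    - [[0,-0.041,0.023],[0,0,0]]
    - [[0,-0.061,0.036],[0,0,0]]
    - [[0,-0.08,0.05],[0,0,0]]
    - [[0,-0.099,0.064],[0,0,0]]

```text
time_s: 13.93
position: [0.5529, -0.2187, 0.1708]
tcp_rot: [179.8, 0.1, 88.1]
force: [2.0, 1.1, 2.0]
finger_gap: 0.0
gripper_force: 1.1
```

apply_moves:
  steps:
    - [[0,-0.018,0.016],[0,0,0]]
    - [[0,-0.035,0.033],[0,0,0]]
    - [[0,-0.051,0.05],[0,0,0]]
    - [[0,-0.066,0.068],[0,0,0]]
    - [[0,-0.08,0.086],[0,0,0]]

```text
time_s: 14.35
position: [0.5291, -0.218, 0.1447]
tcp_rot: [179.8, 0.1, 88.1]
force: [1.0, 0.4, 0.9]
finger_gap: 0.0001
gripper_force: 0.9
```

```bash
python3 - <<'E'
from h import *
s=manip.observe(); print(s["position"],s["force"],s["joints"].round(1))
Q=rot(s); plan([[.514,-.217,.1145],[.506,-.217,.08]],[Q]*5)
E
```

```text
[ 0.52913461 -0.21799341  0.14473661] [0.98755524 0.40046301 0.85283057] [ 64.3  27.6 -58.6  96.5  25.   69.9  -2.1]
mm 34 deg 0 [0.002, -0.051, 0.101] [0.0, 0.0, 0.0]
mm 35 deg 0 [-0.001, -0.027, 0.115] [0.0, 0.0, 0.0]
```

apply_moves:
  steps:
    - [[0,-0.012,0.02],[0,0,0]]
    - [[0,-0.023,0.04],[0,0,0]]
    - [[0,-0.033,0.06],[0,0,0]]
    - [[0,-0.042,0.08],[0,0,0]]
    - [[0,-0.051,0.101],[0,0,0]]

```text
time_s: 14.77
position: [0.5141, -0.2177, 0.1143]
tcp_rot: [179.8, 0.1, 88.1]
force: [0.3, 0.0, 1.7]
finger_gap: -0.0
gripper_force: 0.9
```

apply_moves:
  steps:
    - [[0,-0.008,0.02],[0,0,0]]
    - [[0,-0.014,0.04],[0,0,0]]
    - [[0,-0.019,0.06],[0,0,0]]
    - [[0,-0.023,0.08],[0,0,0]]
    - [[0,-0.027,0.1],[0,0,0]]

```text
time_s: 15.18
position: [0.5066, -0.2174, 0.0845]
tcp_rot: [179.8, 0.1, 88.1]
force: [1.4, -0.3, 1.6]
finger_gap: 0.0001
gripper_force: 0.7
```

apply_moves:
  steps:
    - [[0,0,0.008],[0,0,0]]
    - [[0,0,0.015],[0,0,0]]
    - [[0,0,0.02],[0,0,0]]
    - [[0,0,0.025],[0,0,0]]
    - [[0,0,0.025],[0,0,0]]

```text
time_s: 15.6
position: [0.5063, -0.2174, 0.0798]
tcp_rot: [179.9, 0.2, 88.1]
force: [-15.1, 3.1, 34.7]
finger_gap: 0.0001
gripper_force: 16.9
```

apply_moves:
  steps:
    - [[0,0,-0.01],[0,0,0]]
    - [[0,0,-0.04],[0,0,0]]
    - [[0,0,-0.1],[0,0,0]]
    - [[0,0,-0.2],[0,0,0]]
    - [[0,0,-0.3],[0,0,0]]

```text
time_s: 16.02
position: [0.5057, -0.2167, 0.1683]
tcp_rot: [179.9, 0.1, 88.1]
force: [0.7, 0.1, 1.2]
finger_gap: 0.0001
gripper_force: 0.0
```

apply_moves:
  steps:
    - [[0,-0.1,-0.1],[0,0,0]]
    - [[0,-0.1,-0.2],[0,0,0]]
    - [[0,-0.1,-0.3],[0,0,0]]
    - [[0,-0.1,-0.3],[0,0,0]]
    - [[0,-0.1,-0.3],[0,0,0]]

```text
time_s: 16.43
position: [0.4766, -0.2162, 0.259]
tcp_rot: [179.7, 0.2, 88.1]
force: [0.1, -0.2, -1.2]
finger_gap: -0.0002
gripper_force: 0.0
```

```bash
python3 - <<'E'
from h import *
s=manip.observe(); print(s["time_s"],s["position"],s["force"])
a=optics.get_image("top")["image"][190:390,180:500,::-1]; b=optics.get_image("scene")["image"][100:390,100:420,::-1]
im=np.vstack([a,b]); cv2.imwrite("pics/f.png",cv2.resize(np.hstack([cv2.resize(a,(400,250),interpolation=2),cv2.resize(b,(400,362),interpolation=2)[:250]]),None,fx=2,fy=2)[:, :800])
cv2.imwrite("pics/f.png",np.vstack([cv2.resize(a[40:140],(800,250),interpolation=2),cv2.resize(b[40:180],(800,350),interpolation=2)]))
E
```

```text
16.4333 [ 0.47657709 -0.21623218  0.25901882] [ 0.0679249  -0.22092936 -1.24133829]
```

View pics/f.png

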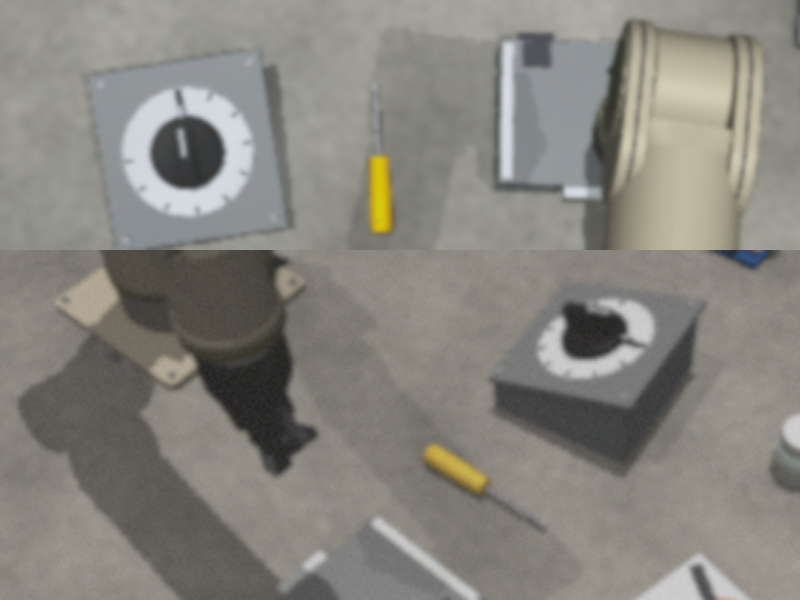

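The final views show the dial's pointer on the zero mark (183,100). They also show the cover flat on its base (510–620, 40–185), the screwdriver undisturbed and the gripper clear.

```bash
python3 -c "
from bench import manip; print(manip.sign_off())"
```

```text
the job is handed in; nothing more can be done
None
```

The job is handed in, though no verdict came back: I turned the dial back to within about 0.5° of the zero mark, then closed the cover gently onto its stop, at 16.4 s of the 72 s allowed.

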